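# Third hand for the spice rack's front rail

## Task

Pick up the longer of the two loose wooden rails and hold it across the open front of the half-built spice rack, upright, with its ends flush with the outer faces of the two side panels and its top edge level with theirs. Press it squarely against both panels with a steady push of about 10 newtons (never more than 25) so that I can drive the screws, and keep that push for a good two seconds; the program finishes while still gripping and pressing, nothing is let go. Leave the shorter slat and the spice jar, salt shaker and honey jar where they stand.

Things in the scene. Friction and masses are not known exactly. Their poses are not given: they have to be found in the camera images.
- front_rail_center (a point): centre (22.5 mm above the underside) of the front rail: a loose bare-wood bar, the LONGER of the two, 165 mm long (its y axis), 18 mm thick (x), 45 mm tall (z), about 0.1 kg, a dark screw hole near each end. Starts standing on its long edge on the worktop, long side along world y (up to 0.25 rad off)
- short_slat_center (a point): centre (22.5 mm above the underside) of the short slat: a loose bare-wood bar like the front rail but only 105 mm long (y axis), 18 mm thick (x), 45 mm tall (z), standing on edge near it. Not wanted now; it stays where it is.
- rack_front (a point): where the rail has to sit: in the plane of the side panels' front edges, mid-way between them, 22.5 mm below their tops, 63.5 mm above the worktop. x points into the rack (direction of push; up to 0.35 rad off world x), y left along the front, z up. With the rail against both panels its centre is at x = -9 mm, y = 0, z = 0. The point moves with the rack when that gives
- rack_travel (a joint): how far (m) the rack is pushed back along its x axis on two rubber buffers between it and its cradle's rear stop: 0 untouched, end stop 0.020. The buffers give evenly, 1.5 N per mm, so 10 N is 0.0067. The rack can also skew up to 0.06 rad about the vertical (7 N m per rad), so a rail slightly out of square still meets both panels
- rack: half-built bare-wood spice rack in a plywood cradle fixed to the worktop; 90 mm deep, 165 wide over the side panels, 75 tall, panel tops 86 mm above the worktop. Front open: 133 mm clear between the panels, 80 deep, so a finger fits in behind the rail; nothing stands under or before the panel fronts. Origin: centre of its underside, 45 mm behind the panel fronts, axes as rack_front
- rack_left: the rack's left (+y) side panel, 16 mm thick, 90 mm deep, 75 mm tall; origin at the centre of its underside; fixed to the rack.
- rack_right: the rack's right (-y) side panel, like the left one.
- front_rail: the front rail itself, as described at its centre; origin at the middle of its underside.
- paprika: small spice jar, 46 mm across, 105 mm tall, standing behind the rails; origin at its underside. Leave alone.
- salt_shaker: salt shaker, 44 mm across, 90 mm tall, standing near the front edge of the worktop between the rails and the rack; origin at its underside. Leave alone.
- honey_jar: honey jar with a lid, 68 mm across, 84 mm tall, standing behind the rails; origin at its underside. Leave alone.

How it is judged:
By the outcome, as a careful person would: the job done as asked, in the order asked, and still so for the second after the job is handed in, while the arm keeps its last pose, push and grip.
It also fails if it takes over 51 s, if anything falls off the work surface, if the arm or the gripper's body presses on something with over 40 N, if the wrist force passes 120 N, or if a joint passes its speed limit or range.

## Robot

A 6-joint arm with a two-finger parallel gripper is mounted at the origin on a cart in front of the work surface, level with it; the furniture and walls round the work are solid. World frame = base frame: x ahead of the robot, y to its left, z up, the work surface at z = 0. Lengths are in m, angles in rad, forces in N, time in s.
With the tool pointing down it reaches from about 0.375 to 0.9 m from the base axis. Payload 3.1 kg.
Tool frame: the origin (TCP) lies between the finger pads; the fingertips stand 11 mm ahead of it and the grasp point (between the pads) lies 8 mm behind it; z points along the fingers, y is the line along which they close (so a half turn about z gives the same grasp; the last joint's range is limited). The gripper opens to 87 mm and grips with 3 to 60 N. Pads are 19 mm wide; open, the fingers measure 117 mm over their backs; the gripper's body (75 mm by 190 mm) begins 51 mm behind the grasp point.
Start: joints at [-1.448, 0.527, 1.433, -0, 1.181, -0.178], TCP at [0.185, -0.597, 0.234] pointing down, gripper open.
Joint ranges: [-3.08, 3.08], [-0.75, 2.2], [0.22, 2.44], [-1.43, 4.57], [0, 2.65], [-2.85, 2.85]. Speed limits (rad/s): [2.79, 2.79, 3.14, 3.14, 3.14, 3.14].

## Interface

Orientations are given as a unit quaternion [x, y, z, w].
In Python, from rig import robot gives the robot as it stands.
- The arm moves only by the tool move_arm, never from a script. Its argument "moves" is text: rows parted by semicolons, each of 7 numbers parted by spaces: the shift along the tool's x, y, z in units of 100 mm (1.0 is 100 mm), then the turn, a rotation vector about the tool's x, y, z in units of 90 degrees (1.0 is 90 degrees), then the opening, from 0 (shut) to 1 (fully open). A call has 1 to 12 rows; each row is the pose to reach, as a shift and turn from the pose commanded when the call began, along the tool's axes at that moment; what a row does not reach only later rows make up. A row lasts 1/10 s, in which the tool goes at most 50 mm and 8.59 degrees, less where a joint would pass 70% of its speed; a pose out of reach is approached as far as the arm can. A call with a number of a shift or a turn outside -1 to 1 is refused whole. A call with a gripper value outside its range is refused whole. The fingers move at their own pace and stop on an object; "squeeze" is the grip in N (left out, the last holds). Time passes only in rows, so rows that repeat a pose let the fingers close. It gives the time, the measured TCP pose, the force, the opening and the grip force at its end, in the units of the state.
- robot.get_obs(): the state, without advancing time (a new reading comes with each control period).
- robot.camera(name): name is "scene" or "top" or "wrist"; returns a dict with "image" (420x560x3 uint8, red, green, blue), "intrinsics" (3x3 intrinsics, pixels), "dist_coeffs" ([k1, k2, p1, p2, k3] as OpenCV has them; the pictures are not rectified), "extrinsics" (4x4, takes a point from world to camera coordinates). Camera axes: x right, y up, looking along -z (the intrinsics and any distortion apply to the point x, -y, -z); pixel columns grow to the right and rows downward; lengths in m; the calibration is good to about 2 mm. A picture is of the moment at which its call begins. There is no depth.
- robot.hand_in(): hands the job in; it is judged then, once.
The state is a dict: "time": time; "q": joint angles; "joint_velocities": joint speeds; "joint_torque": joint torques, N m; "position": TCP position; "tool_rot": TCP orientation; "ft_force": force on the tool from outside, world axes, zero at the start; "moment": the same for the moment, N m; "grip_width": finger opening in m; "grip_force": force on a finger pad.
Only numpy, scipy, OpenCV 4.12 (cv2) and the standard library are available. Lean on these libraries where they do the work, as an engineer would, in place of code of your own. Each camera call takes 0.05 s, during which the arm holds its last target. There are 200 camera calls.

## Working session

There is one attempt and no reset: what is moved stays moved. The work goes in short steps, Python scripts to look and compute and a tool call to move; the robot and the scene stay as the last step left them, time stands still between calls to the robot, and variables do not carry over. Pictures are saved under pics/ and viewed, at most 10 in all, crops included, and the job is handed in when it is done.

Besides the shell and the picture viewer there is one more tool, called after "Call:" by a JSON object that holds its "method" and its "body". move_arm: Moves the arm, as the interface text tells. Shifts and turns lie within -1 to 1; 1 stands for 100 mm of shift or 90 degrees of turn. Its arguments: {"type":"object","properties":{"moves":{"type":"string"},"squeeze":{"type":"number"}},"required":["moves"]}

```bash
mkdir -p pics; cat > h.py <<'E'
import numpy as np, cv2, pickle
from rig import robot
def snap(n,f):
    c=robot.camera(n); cv2.imwrite(f'pics/{f}.png',c['image'][:,:,::-1]); pickle.dump(c,open(f'pics/{f}.pkl','wb')); return c
def load(f): return pickle.load(open(f'pics/{f}.pkl','rb'))
F=np.diag([1,-1,-1.])
def px2w(c,uv,z):
    K=np.array(c['intrinsics'],float);d=np.array(c['dist_coeffs'],float);E=np.array(c['extrinsics'])
    p=cv2.undistortPoints(np.array(uv,float).reshape(-1,1,2),K,d).reshape(-1,2)
    r=(F@np.c_[p,np.ones(len(p))].T).T@E[:3,:3]; o=-E[:3,:3].T@E[:3,3]
    z=np.broadcast_to(z,len(p)); return o+r*((z-o[2])/r[:,2])[:,None]
def w2px(c,X):
    K=np.array(c['intrinsics'],float);d=np.array(c['dist_coeffs'],float);E=np.array(c['extrinsics'])
    P=(F@(E[:3,:3]@np.array(X,float).reshape(-1,3).T+E[:3,3:])).T
    return cv2.projectPoints(P,np.zeros(3),np.zeros(3),K,d)[0].reshape(-1,2)
E
python3 - <<'E'
from h import *
a=snap('top','t0');b=snap('scene','s0')
for c in(a,b):
    E=np.array(c['extrinsics']);print(-E[:3,:3].T@E[:3,3],c['intrinsics'][0][0],c['dist_coeffs'])
o=robot.get_obs();print(o)
E
```

```text
[ 0.35503202 -0.01214603  1.05166747] 440.90220331980106 [-0.12342299  0.          0.          0.          0.        ]
[0.01862608 0.56823883 0.58643767] 427.64287267547616 [-0.11211752  0.          0.          0.          0.        ]
{'time': 0.1, 'q': array([-1.44850009e+00,  5.28341409e-01,  1.43377547e+00,  4.55352428e-06,
        1.18136765e+00, -1.78498486e-01]), 'joint_velocities': array([ 0.0001751 , -0.00185914, -0.00187719,  0.00080021, -0.00025314,
        0.00017053]), 'joint_torque': array([-6.11711539e-05, -4.40984130e+01, -1.77150875e+01,  6.35481323e-02,
        5.33985137e-02, -4.27766690e-05]), 'position': array([ 0.18512697, -0.59629546,  0.23268857]), 'tool_rot': array([ 9.88711306e-01,  1.49830097e-01,  2.86830955e-05, -9.45506456e-04]), 'ft_force': array([ 0.02229463,  0.08870744, -0.19249894]), 'moment': array([ 0.00927486,  0.02612525, -0.00362257]), 'grip_force': 0.0, 'grip_width': 0.0870573124105276}
```

View pics/t0.png

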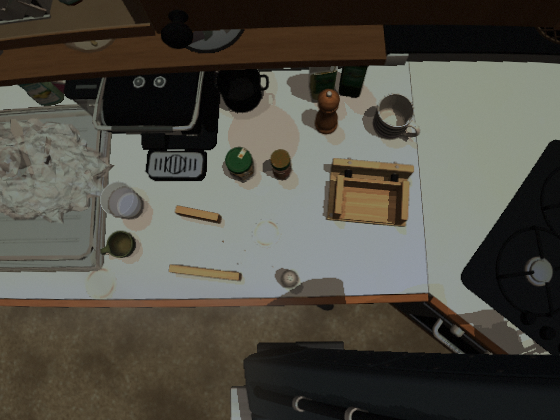

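View pics/s0.png

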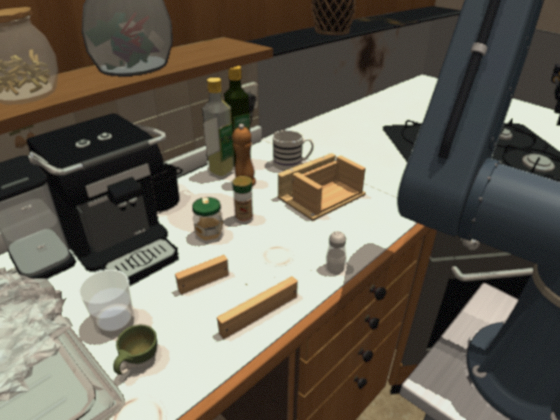

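The top view has the long rail at (205,272), the slat at (198,213), the rack at (370,195) opening toward the robot, the salt shaker at (289,278), the honey jar at (239,160) and the paprika at (281,160). I'll enlarge the rail and the rack.

```bash
python3 - <<'E'
import cv2,numpy as np
i=cv2.imread('pics/t0.png')
a=cv2.resize(i[200:296,150:310],None,fx=5,fy=5,interpolation=cv2.INTER_CUBIC)[:300*2]
b=cv2.resize(i[150:235,315:425],None,fx=7,fy=7,interpolation=cv2.INTER_CUBIC)
cv2.imwrite('pics/ca.png',a);cv2.imwrite('pics/cb.png',b);print(a.shape,b.shape)
E
```

```text
(480, 800, 3) (595, 770, 3)
```

View pics/ca.png

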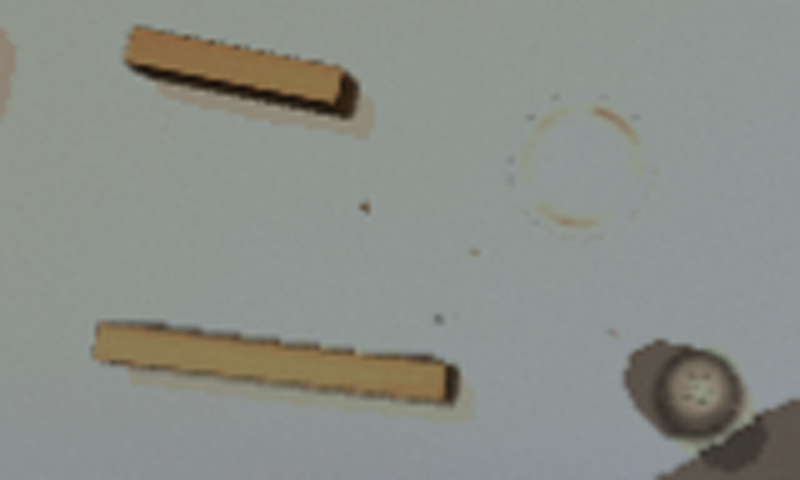

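View pics/cb.png

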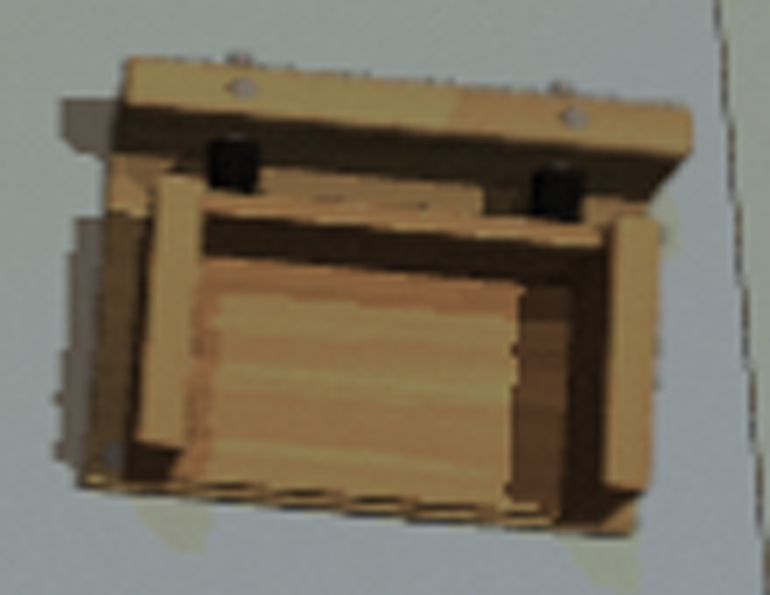

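In the rail crop the top corners are at (97,322), (446,361), (446,402) and (93,358). In the rack crop the panel-top front outer corners are at (137,440) on the left and (646,491) on the right, with the rears at (157,174) and (660,217).

```bash
python3 - <<'E'
from h import *
c=load('t0')
f=lambda p,s,o:(np.array(p,float)+.5)/s-.5+np.array(o)
r=px2w(c,f([(97,322),(446,361),(446,402),(93,358)],5,(150,200)),.045)
print('rail',r.round(4).tolist(),r.mean(0)); d=(r[0]+r[3]-r[1]-r[2])/2; print(np.linalg.norm(d),np.arctan2(-d[0],d[1]), np.linalg.norm(r[0]-r[3]))
k=px2w(c,f([(137,440),(646,491),(157,174),(660,217),(184,446),(605,487)],7,(315,150)),.086)
print('rack',k.round(4).tolist()); d=k[0]-k[1];print(np.linalg.norm(d),np.arctan2(-d[0],d[1]),(k[0]+k[1])/2,np.linalg.norm(k[0]-k[2]),np.linalg.norm(k[1]-k[3]))
for q in(k[2]-k[0],k[3]-k[1]):print(np.arctan2(q[1],q[0]))
s=px2w(c,f([(124,62),(150,26),(345,72),(335,108)],5,(150,200)),.045);print('slat',s.round(3).tolist())
print('salt',px2w(c,[(289,278)],.09),'jars',px2w(c,[(239,160)],.084),px2w(c,[(281,158)],.105))
E
```

```text
rail [[0.4353, 0.2908, 0.045], [0.4144, 0.1278, 0.045], [0.3958, 0.1279, 0.045], [0.4187, 0.2923, 0.045]] [0.41604496 0.20970446 0.045     ]
0.1651197557988324 -0.13275755340577938 0.016671064084205947
rack [[0.5384, -0.0913, 0.086], [0.5174, -0.2529, 0.086], [0.6259, -0.1016, 0.086], [0.6072, -0.2644, 0.086], [0.5361, -0.1062, 0.086], [0.519, -0.2399, 0.086]]
0.16299204380188137 -0.1296618383272267 [ 0.527891   -0.17213208  0.086     ] 0.08810838254521733 0.09057554248343186
-0.11711011769622805
-0.12671156281400633
slat [[0.558, 0.281, 0.045], [0.575, 0.269, 0.045], [0.55, 0.175, 0.045], [0.533, 0.18, 0.045]]
salt [[0.39594533 0.0124497  0.09      ]] jars [[0.66779275 0.12169074 0.084     ]] [[0.66256362 0.02396653 0.105     ]]
```

Call:
{"method": "move_arm", "body": {"moves": "0.47 -0.31 0 0 0 0 1; 0.94 -0.61 0 0 0 0 1; 0.94 -0.61 0 0 0 0 1; 0.94 -0.61 0 0 0 0 1", "squeeze": 40}}

```text
time: 0.5
position: [0.2581, -0.5088, 0.2333]
tool_rot: [0.988, 0.151, -0.0, -0.001]
ft_force: [-0.1, -0.5, 0.0]
grip_width: 0.0872
grip_force: 0.0
```

Call:
{"method": "move_arm", "body": {"moves": "0.47 -0.31 0 0 0 0 1; 0.94 -0.61 0 0 0 0 1; 0.94 -0.61 0 0 0 0 1; 0.94 -0.61 0 0 0 0 1"}}

```text
time: 0.9
position: [0.3291, -0.4247, 0.2336]
tool_rot: [0.989, 0.151, -0.0, 0.0]
ft_force: [0.5, -0.4, 0.6]
grip_width: 0.0868
grip_force: 0.0
```

Call:
{"method": "move_arm", "body": {"moves": "0.47 -0.31 0 0 0 0 1; 0.94 -0.61 0 0 0 0 1; 0.94 -0.61 0 0 0 0 1; 0.94 -0.61 0 0 0 0 1"}}

```text
time: 1.3
position: [0.4008, -0.3396, 0.2336]
tool_rot: [0.989, 0.151, -0.0, 0.001]
ft_force: [0.2, 0.5, -0.1]
grip_width: 0.0869
grip_force: 0.0
```

Call:
{"method": "move_arm", "body": {"moves": "0.47 -0.31 0 0 0 0 1; 0.94 -0.61 0 0 0 0 1; 0.94 -0.61 0 0 0 0 1; 0.94 -0.61 0 0 0 0 1"}}

```text
time: 1.7
position: [0.4725, -0.2538, 0.2335]
tool_rot: [0.989, 0.15, -0.0, 0.001]
ft_force: [-0.4, -0.6, -0.3]
grip_width: 0.0871
grip_force: 0.0
```

```bash
python3 - <<'E'
from h import *
c=snap('wrist','w0')
K=np.array(c['extrinsics']);print(-K[:3,:3].T@K[:3,3])
cv2.imwrite('pics/w0b.png',cv2.resize(cv2.imread('pics/w0.png'),(800,600),interpolation=cv2.INTER_CUBIC))
E
```

```text
[ 0.54682492 -0.23126325  0.38534762]
```

View pics/w0b.png

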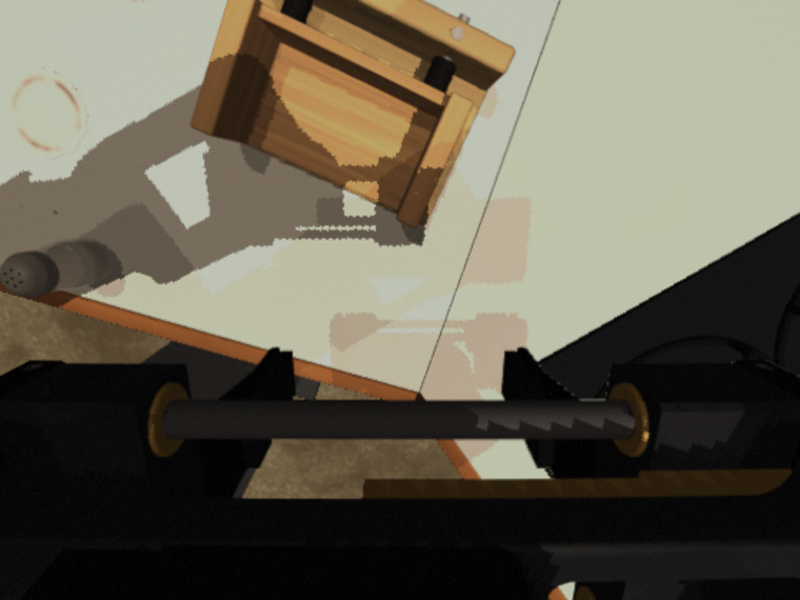

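Call:
{"method": "move_arm", "body": {"moves": "0.09 -0.45 0 0 0 0 1; 0.17 -0.91 0 0 0 0 1; 0.17 -0.91 0 0 0 0 1; 0.17 -0.91 0 0 0 0 1"}}

```text
time: 2.15
position: [0.4608, -0.1621, 0.2338]
tool_rot: [0.989, 0.15, 0.0, 0.001]
ft_force: [-0.1, -1.0, -0.5]
grip_width: 0.0871
grip_force: 0.0
```

Call:
{"method": "move_arm", "body": {"moves": "0.09 -0.45 0 0 0 0 1; 0.17 -0.91 0 0 0 0 1; 0.17 -0.91 0 0 0 0 1; 0.17 -0.91 0 0 0 0 1"}}

```text
time: 2.55
position: [0.4514, -0.0702, 0.2338]
tool_rot: [0.989, 0.15, 0.001, 0.001]
ft_force: [0.2, -1.7, 0.0]
grip_width: 0.087
grip_force: 0.0
```

Call:
{"method": "move_arm", "body": {"moves": "0.09 -0.45 0 0 0 0 1; 0.17 -0.91 0 0 0 0 1; 0.17 -0.91 0 0 0 0 1; 0.17 -0.91 0 0 0 0 1"}}

```text
time: 2.95
position: [0.4412, 0.022, 0.2338]
tool_rot: [0.989, 0.15, 0.001, 0.001]
ft_force: [0.8, 0.3, 0.1]
grip_width: 0.0871
grip_force: 0.0
```

Call:
{"method": "move_arm", "body": {"moves": "0.09 -0.45 0 0 0 0 1; 0.17 -0.91 0 0 0 0 1; 0.17 -0.91 0 0 0 0 1; 0.17 -0.91 0 0 0 0 1"}}

```text
time: 3.35
position: [0.4306, 0.1141, 0.2337]
tool_rot: [0.989, 0.15, 0.001, 0.001]
ft_force: [-0.4, 0.1, 0.9]
grip_width: 0.0869
grip_force: 0.0
```

Call:
{"method": "move_arm", "body": {"moves": "0.17 -0.91 0 0 0 -0.1 1; 0.17 -0.91 0 0 0 -0.19 1; 0.17 -0.91 0 0 0 -0.28 1; 0.17 -0.91 0 0 0 -0.37 1; 0.17 -0.91 0 0 0 -0.46 1; 0.17 -0.91 0 0 0 -0.55 1; 0.17 -0.91 0 0 0 -0.64 1; 0.17 -0.91 0 0 0 -0.726 1; 0.17 -0.91 0 0 0 -0.726 1; 0.17 -0.91 0 0 0 -0.726 1"}}

```text
time: 4.35
position: [0.4198, 0.2056, 0.2336]
tool_rot: [0.753, 0.658, 0.0, 0.0]
ft_force: [-1.0, 0.0, -0.1]
grip_width: 0.0867
grip_force: 0.0
```

```bash
python3 - <<'E'
from h import *
c=snap('wrist','w1');o=robot.get_obs();print(o['position'],o['tool_rot'],o['q'])
cv2.imwrite('pics/w1b.png',cv2.resize(cv2.imread('pics/w1.png'),(800,600),interpolation=cv2.INTER_CUBIC))
E
```

```text
[0.41949515 0.20594525 0.23355964] [7.53021741e-01 6.57995574e-01 1.20142087e-04 2.60888780e-04] [ 2.16776173e-01  3.16276667e-01  1.81553848e+00 -4.04113442e-04
  1.00931605e+00  3.51479891e-01]
```

View pics/w1b.png

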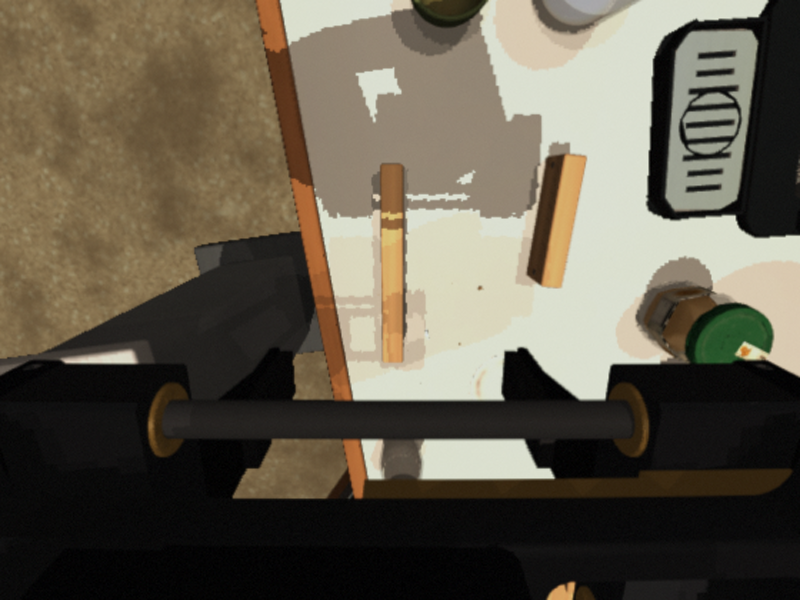

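```bash
python3 - <<'E'
from h import *
f=lambda p:(np.array(p,float)+.5)*.7-.5
c=load('w1')
r=px2w(c,f([(381,164),(404,164),(404,362),(382,362)]),.045);print(r.round(4).tolist(),r.mean(0))
d=(r[0]+r[1]-r[2]-r[3])/2;print(np.linalg.norm(d),np.arctan2(-d[0],d[1]))
t=load('t0');print('jar check',px2w(c,f([(382,362)]),.045))
c=load('w0');k=px2w(c,f([(192,125),(419,226)]),.086);d=k[0]-k[1];print(k,np.linalg.norm(d),np.arctan2(-d[0],d[1]),k.mean(0))
i=cv2.imread('pics/w0.png')[0:170,120:380];cv2.imwrite('pics/w0c.png',cv2.resize(i,None,fx=3,fy=3,interpolation=cv2.INTER_CUBIC))
E
```

```text
[[0.4196, 0.2941, 0.045], [0.437, 0.2918, 0.045], [0.4155, 0.1295, 0.045], [0.3966, 0.1321, 0.045]] [0.4171756  0.21185909 0.045     ]
0.16365744744396016 -0.13605563788830424
jar check [[0.39661327 0.13207493 0.045     ]]
[[ 0.5395684  -0.09191665  0.086     ]
 [ 0.52109891 -0.25495929  0.086     ]] 0.16408541433116883 -0.11279926065571537 [ 0.53033366 -0.17343797  0.086     ]
```

View pics/w0c.png

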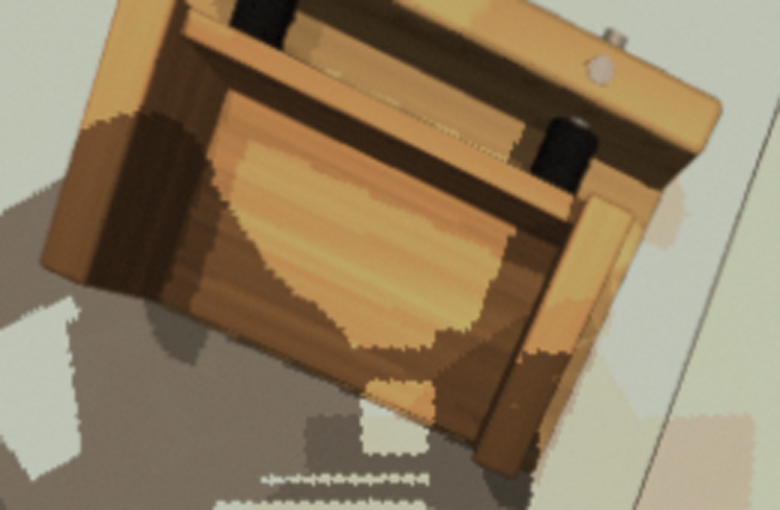

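```bash
python3 - <<'E'
from h import *
c=load('w0');f=lambda p:(np.array(p,float)+.5)/3-.5+np.array([120,0])
k=px2w(c,f([(40,263),(517,478),(86,284),(474,461),(633,208),(590,194)]),.086);d=k[0]-k[1];print(k.round(4).tolist(),np.linalg.norm(d),np.arctan2(-d[0],d[1]),k[:2].mean(0),k[2:4].mean(0),np.linalg.norm(k[2]-k[3]))
q=k[4]+k[5]-k[1]-k[3];print(np.arctan2(q[1],q[0]))
E
```

```text
[[0.5392, -0.0908, 0.086], [0.5199, -0.2542, 0.086], [0.5373, -0.1059, 0.086], [0.5209, -0.2389, 0.086], [0.6089, -0.2627, 0.086], [0.6087, -0.2488, 0.086]] 0.1645243633922729 -0.11802435357544781 [ 0.52955349 -0.17246799  0.086     ] [ 0.52913277 -0.17237237  0.086     ] 0.13403931687805168
-0.10379617629650514
```

Call:
{"method": "move_arm", "body": {"moves": "0.05 -0.03 0.3 0 0 0 1; 0.05 -0.03 0.6 0 0 0 1; 0.05 -0.03 0.9 0 0 0 1; 0.05 -0.03 1 0 0 0 1; 0.05 -0.03 1 0 0 0 1"}}

```text
time: 4.9
position: [0.4155, 0.2121, 0.1325]
tool_rot: [0.752, 0.659, -0.001, -0.001]
ft_force: [-0.0, -0.4, 0.5]
grip_width: 0.087
grip_force: 0.0
```

Call:
{"method": "move_arm", "body": {"moves": "0 0 0.3 0 0 0 1; 0 0 0.6 0 0 0 1; 0 0 0.8 0 0 0 1; 0 0 0.8 0 0 0 1; 0 0 0.8 0 0 0 1"}}

```text
time: 5.4
position: [0.4171, 0.2128, 0.0545]
tool_rot: [0.752, 0.66, 0.001, 0.0]
ft_force: [0.2, -0.4, 1.4]
grip_width: 0.0869
grip_force: 0.0
```

Call:
{"method": "move_arm", "body": {"moves": "0 0 0.2 0 0 0 1; 0 0 0.36 0 0 0 1; 0 0 0.36 0 0 0 1; 0 0 0.36 0 0 0 1; 0 0 0.36 0 0 0 0.5; 0 0 0.36 0 0 0 0; 0 0 0.36 0 0 0 0; 0 0 0.36 0 0 0 0; 0 0 0.36 0 0 0 0; 0 0 0.36 0 0 0 0; 0 0 0.36 0 0 0 0; 0 0 0.36 0 0 0 0", "squeeze": 40}}

```text
time: 6.6
position: [0.416, 0.2126, 0.0175]
tool_rot: [0.751, 0.66, -0.0, -0.0]
ft_force: [0.7, -0.4, 0.1]
grip_width: 0.0311
grip_force: 0.0
```

```bash
python3 - <<'E'
from h import *
o=robot.get_obs();print(o['position'],o['tool_rot'],o['grip_width'],o['grip_force'],o['ft_force'])
E
```

```text
[0.41603123 0.21262594 0.0174869 ] [ 7.51414239e-01  6.59830762e-01 -6.74937453e-05 -3.81574594e-05] 0.03109883771068043 0.0 [ 0.66818131 -0.35445075  0.14629695]
```

Call:
{"method": "move_arm", "body": {"moves": "0 0 0 0 0 0 0; 0 0 0 0 0 0 0; 0 0 0 0 0 0 0; 0 0 0 0 0 0 0; 0 0 0 0 0 0 0; 0 0 0 0 0 0 0"}}

```text
time: 7.2
position: [0.416, 0.2126, 0.0175]
tool_rot: [0.751, 0.66, -0.0, -0.0]
ft_force: [-0.1, 0.1, -0.8]
grip_width: 0.0175
grip_force: 40.0
```

Call:
{"method": "move_arm", "body": {"moves": "0 0 -0.3 0 0 0 0; 0 0 -0.6 0 0 0 0; 0 0 -1 0 0 0 0; 0 0 -1 0 0 0 0; 0 0 -1 0 0 0 0"}}

```text
time: 7.7
position: [0.4164, 0.2127, 0.1183]
tool_rot: [0.751, 0.66, 0.001, 0.001]
ft_force: [-0.3, -1.3, -0.9]
grip_width: 0.0173
grip_force: 40.0
```

```bash
python3 - <<'E'
from h import *
o=robot.get_obs();print(o['position'],o['tool_rot'],o['grip_width'],o['grip_force'],o['ft_force'],o['moment'])
c=snap('wrist','w2');t=snap('top','t2');s=snap('scene','s2')
a=cv2.resize(cv2.imread('pics/w2.png'),(560,420));b=cv2.imread('pics/s2.png')[130:330,150:390];
b=cv2.resize(b,None,fx=1,fy=1);cv2.imwrite('pics/c2.png',np.hstack([a,np.vstack([b,np.zeros((220,240,3),np.uint8)])]))
E
```

```text
[0.41643724 0.21274964 0.11828781] [7.51385808e-01 6.59862179e-01 9.93087464e-04 5.34491572e-04] 0.017250712719281885 39.99636299908161 [-0.26508655 -1.29315963 -0.85433026] [-0.06565546 -0.07098137  0.00795049]
```

View pics/c2.png

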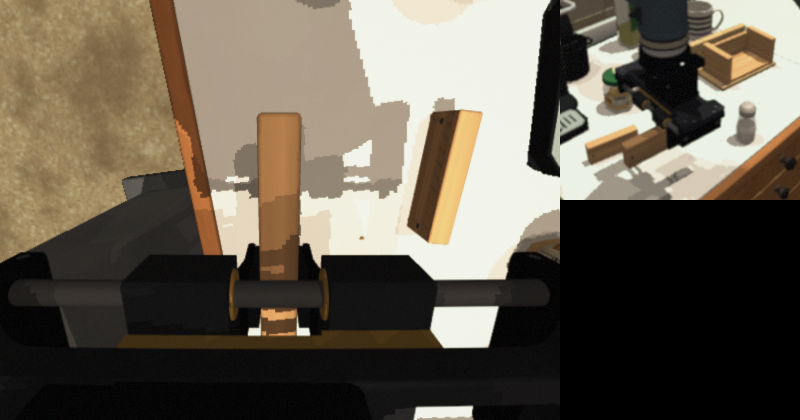

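```bash
python3 - <<'E'
from h import *
from scipy.spatial.transform import Rotation as R
c=load('w2');p=np.array([0.4164,0.21275,0.1183]);q=R.from_quat([.751386,.65986,.00099,.00053]).as_matrix()
i=cv2.cvtColor(c['image'],cv2.COLOR_RGB2GRAY).astype(int)
print(i[100:126,278],i[150,250:310])
k=px2w(c,[(258,113),(300,113),(279,112)],.1458);print(k.round(4),((k-p)@q).round(4))
E
```

```text
[161 164 161 160 162 162 161 161 162 162 161 157 122 103 114 123 129 133
 135 135 134 135 135 137 136 135] [117 116 118 116 117 116 114  92  99 112 119 127 130 132 131 131 130 130
 130 131 130 132 133 135 132 133 134 135 136 135 137 136 139 138 136 135
 133 132 131 130 129 127 128 126 126 124 124 115 109  97  81 130 137 140
 160 163 162 162 162 163]
[[0.4195 0.2943 0.1458]
 [0.436  0.2921 0.1458]
 [0.4278 0.2936 0.1458]] [[ 0.0813 -0.0074 -0.0275]
 [ 0.0813  0.0093 -0.0274]
 [ 0.0817  0.0009 -0.0274]]
```

The rail is held square and upright. Its far end shows at row 112, so the rail centre is about 1 mm from the TCP along tool x. Next I lift it over the salt shaker and carry it to 50 mm in front of the rack.

Call:
{"method": "move_arm", "body": {"moves": "0 0 -0.25 0 0 0 0; -0.3 0.06 -0.5 0 0 0 0; -0.65 0.16 -0.5 0 0 0 0; -0.92 0.26 -0.5 0 0 0 0; -0.92 0.26 -0.5 0 0 0 0"}}

```text
time: 8.35
position: [0.4305, 0.1155, 0.1666]
tool_rot: [0.753, 0.658, -0.001, -0.0]
ft_force: [0.6, 0.3, -0.8]
grip_width: 0.0176
grip_force: 40.0
```

Call:
{"method": "move_arm", "body": {"moves": "-0.3 0.09 0 0 0 0 0; -0.6 0.17 0 0 0 0 0; -0.92 0.26 0 0 0 0 0; -0.92 0.26 0 0 0 0 0"}}

```text
time: 8.75
position: [0.4447, 0.0211, 0.1665]
tool_rot: [0.753, 0.658, -0.0, -0.0]
ft_force: [-0.6, 0.8, -0.7]
grip_width: 0.0176
grip_force: 40.0
```

Call:
{"method": "move_arm", "body": {"moves": "-0.3 0.09 0 0 0 0 0; -0.6 0.17 0 0 0 0 0; -0.92 0.26 0 0 0 0 0; -0.92 0.26 0 0 0 0 0"}}

```text
time: 9.15
position: [0.4592, -0.0733, 0.1668]
tool_rot: [0.752, 0.659, 0.0, 0.001]
ft_force: [1.1, 0.0, -0.8]
grip_width: 0.018
grip_force: 40.0
```

Call:
{"method": "move_arm", "body": {"moves": "-0.3 0.08 0 0 0 0 0; -0.6 0.16 0 0 0 0 0; -0.91 0.25 0 0 0 -0.005 0; -0.91 0.25 0 0 0 -0.005 0; -0.91 0.25 0 0 0 -0.005 0"}}

```text
time: 9.65
position: [0.4701, -0.1631, 0.1666]
tool_rot: [0.749, 0.663, -0.0, -0.002]
ft_force: [-0.1, -0.2, -1.4]
grip_width: 0.0182
grip_force: 40.0
```

```bash
python3 - <<'E'
from h import *
o=robot.get_obs();print(o['position'],o['tool_rot'],o['grip_width'],o['ft_force'],o['time'])
E
```

```text
[ 0.47010331 -0.16310275  0.16656297] [ 7.49047024e-01  6.62514440e-01 -1.32335110e-04 -1.77621374e-03] 0.018236280033572038 [-0.0895629  -0.2214897  -1.38693073] 9.65
```

Call:
{"method": "move_arm", "body": {"moves": "0 0 0.3 0 0 0 0; 0 0 0.6 0 0 0 0; 0 0 0.9 0 0 0 0; 0 0 0.9 0 0 0 0"}}

```text
time: 10.05
position: [0.4675, -0.1607, 0.0743]
tool_rot: [0.748, 0.663, -0.001, -0.005]
ft_force: [0.2, 0.6, -0.9]
grip_width: 0.0178
grip_force: 40.0
```

Call:
{"method": "move_arm", "body": {"moves": "0 0.1 0.1 0 0 0 0; 0 0.2 0.18 0 0 0 0; 0 0.2 0.18 0 0 0 0; 0 0.2 0.18 0 0 0 0"}}

```text
time: 10.45
position: [0.4915, -0.1671, 0.0601]
tool_rot: [0.749, 0.663, 0.0, 0.001]
ft_force: [0.8, 0.4, -1.5]
grip_width: 0.0177
grip_force: 40.0
```

```bash
python3 - <<'E'
from h import *
o=robot.get_obs();print(o['position'],o['tool_rot'],o['ft_force'],o['time'])
c=snap('wrist','w3');t=snap('top','t3');s=snap('scene','s3')
a=cv2.resize(cv2.imread('pics/w3.png'),(480,360));b=cv2.resize(cv2.imread('pics/s3.png')[110:310,240:400],(320,400))
d=cv2.resize(cv2.imread('pics/t3.png')[150:240,310:430],(480,360-120),interpolation=cv2.INTER_CUBIC)
L=np.vstack([a,d]);b=np.vstack([b,np.zeros((200,320,3),np.uint8)]);cv2.imwrite('pics/c3.png',np.hstack([L,b]))
E
```

```text
[ 0.49149541 -0.1671318   0.06014745] [7.48608613e-01 6.63011832e-01 1.97146610e-04 6.44676373e-04] [ 0.81474004  0.41507969 -1.45148509] 10.45
```

View pics/c3.png

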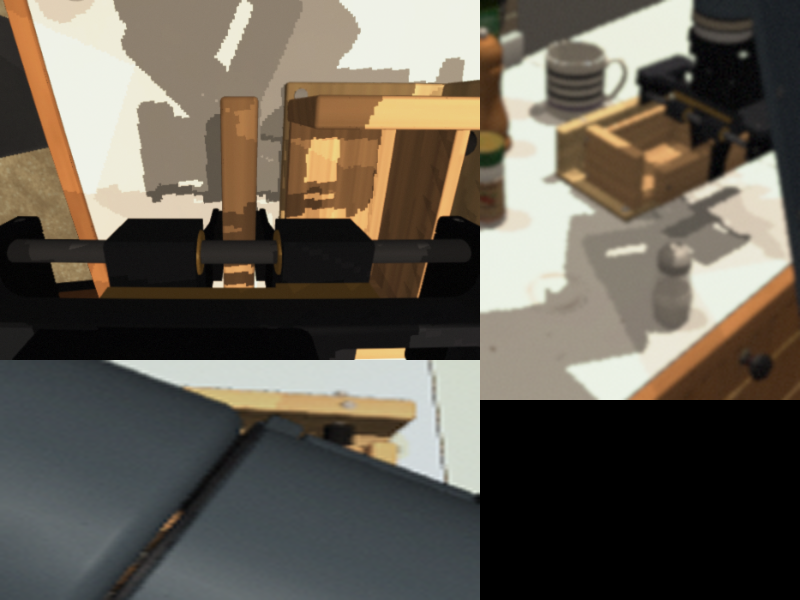

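The wrist view shows the rail's left end at row ~97 and the left panel's outer top edge at row ~96 (480-wide scale), so they nearly line up. I'll get the edges from column profiles.

```bash
python3 - <<'E'
from h import *
from scipy.spatial.transform import Rotation as R
c=load('w3');i=c['image'].astype(int)
p=np.array([0.4915,-0.1671,0.0601]);q=R.from_quat([7.48608613e-01,6.63011832e-01,.0002,.0006]).as_matrix()
g=i.sum(2)//3
for u in(270,280,290):print(u,g[105:120,u].tolist())
for u in(376,390,405,420,440):print(u,g[104:122,u].tolist(), g[136:156,u].tolist())
for v in(120,130,140):print('row',v,g[v,355:380].tolist())
for n,u in(('rail',[(280,111.7)]),('panel',[(369,112),(390,112),(440,112)])):
  print(n,((px2w(c,u,.0866)-p)@q).round(4).tolist())
E
```

```text
270 [127, 128, 127, 126, 126, 126, 123, 99, 84, 87, 91, 94, 99, 97, 97]
280 [127, 126, 125, 126, 127, 127, 124, 99, 84, 90, 94, 97, 101, 102, 101]
290 [127, 127, 126, 125, 126, 126, 124, 99, 84, 87, 90, 93, 96, 97, 97]
376 [108, 107, 108, 108, 108, 107, 93, 82, 88, 96, 102, 106, 108, 108, 109, 108, 109, 109] [109, 108, 107, 106, 104, 104, 101, 102, 102, 104, 104, 96, 84, 78, 65, 74, 76, 75, 75, 75]
390 [113, 112, 112, 112, 111, 112, 98, 86, 88, 96, 102, 107, 110, 108, 109, 110, 111, 110] [108, 107, 107, 107, 104, 104, 101, 103, 102, 104, 103, 97, 90, 82, 65, 74, 76, 76, 77, 78]
405 [114, 114, 115, 114, 113, 112, 100, 87, 90, 97, 102, 107, 108, 109, 112, 111, 109, 110] [108, 107, 108, 107, 105, 103, 103, 101, 103, 104, 103, 97, 91, 85, 66, 76, 78, 79, 79, 77]
420 [113, 112, 112, 111, 112, 112, 103, 89, 89, 97, 103, 107, 112, 112, 112, 111, 111, 112] [109, 107, 107, 106, 106, 105, 104, 103, 104, 105, 104, 99, 92, 86, 82, 76, 74, 74, 73, 72]
440 [114, 115, 113, 114, 114, 114, 110, 91, 90, 98, 104, 108, 111, 113, 115, 118, 120, 119] [188, 189, 186, 187, 187, 185, 185, 184, 185, 186, 186, 183, 177, 165, 122, 85, 76, 76, 76, 78]
row 120 [48, 46, 45, 48, 48, 51, 51, 49, 47, 48, 46, 46, 48, 55, 69, 83, 91, 97, 103, 108, 110, 109, 109, 109, 109]
row 130 [49, 48, 46, 48, 48, 47, 48, 47, 49, 47, 46, 46, 54, 68, 79, 89, 95, 103, 109, 110, 110, 110, 112, 110, 112]
row 140 [49, 48, 47, 47, 47, 49, 47, 50, 51, 49, 48, 51, 62, 73, 82, 89, 96, 102, 103, 104, 105, 104, 105, 104, 105]
rail [[0.0818, 0.0013, -0.0265]]
panel [[0.0818, 0.037, -0.0265], [0.0818, 0.0455, -0.0265], [0.082, 0.0658, -0.0265]]
```

Call:
{"method": "move_arm", "body": {"moves": "0.007 0 0.012 0 0 0 0; 0.007 0.08 0.012 0 0 0 0; 0.007 0.16 0.012 0 0 0 0; 0.007 0.24 0.012 0 0 0 0; 0.007 0.24 0.012 0 0 0 0; 0.007 0.24 0.012 0 0 0 0; 0.007 0.24 0.012 0 0 0 0"}}

```text
time: 11.3
position: [0.5141, -0.1689, 0.0582]
tool_rot: [0.749, 0.663, -0.0, -0.0]
ft_force: [0.3, 1.4, -1.0]
grip_width: 0.018
grip_force: 40.0
```

```bash
python3 - <<'E'
from h import *
P=[];
for _ in range(8):
    c=robot.camera('wrist');o=robot.get_obs();P.append(np.r_[o['position'],o['tool_rot'],o['ft_force']])
P=np.array(P);print(P.mean(0).round(4),P.std(0).round(4))
import pickle;pickle.dump(c,open('pics/w4.pkl','wb'))
g=c['image'].astype(int).sum(2)//3
for u in(280,330,345,360,376):print(u,g[105:118,u].tolist())
for v in(120,130,140):print(v,g[v,285:345].tolist())
E
```

```text
[ 5.142e-01 -1.691e-01  5.830e-02  7.488e-01  6.627e-01 -1.000e-04
 -2.000e-04 -1.012e-01  8.370e-02 -6.052e-01] [1.000e-04 1.000e-04 1.000e-04 0.000e+00 0.000e+00 1.000e-04 1.000e-04
 3.747e-01 4.272e-01 5.584e-01]
280 [129, 129, 129, 130, 129, 130, 126, 104, 97, 110, 117, 120, 126]
330 [110, 112, 111, 111, 111, 112, 106, 85, 92, 98, 103, 109, 111]
345 [112, 112, 111, 111, 110, 110, 107, 81, 88, 99, 105, 109, 114]
360 [113, 113, 113, 112, 111, 111, 110, 89, 92, 99, 106, 110, 114]
376 [117, 117, 117, 117, 116, 116, 105, 90, 92, 99, 107, 109, 114]
120 [127, 126, 124, 124, 123, 122, 121, 120, 119, 119, 117, 118, 110, 94, 96, 84, 57, 53, 52, 50, 50, 50, 51, 49, 51, 50, 50, 58, 76, 88, 97, 103, 110, 113, 113, 113, 114, 113, 112, 114, 113, 114, 115, 114, 115, 113, 114, 112, 114, 114, 115, 114, 114, 113, 114, 114, 115, 115, 114, 114]
130 [125, 124, 123, 123, 122, 121, 120, 120, 119, 119, 118, 116, 110, 103, 95, 79, 53, 50, 52, 50, 49, 51, 51, 51, 48, 49, 50, 62, 80, 93, 100, 107, 114, 115, 115, 115, 116, 117, 115, 116, 116, 115, 115, 116, 115, 115, 116, 116, 116, 114, 115, 117, 116, 117, 114, 116, 114, 116, 115, 116]
140 [125, 125, 121, 123, 121, 121, 121, 118, 119, 117, 116, 116, 110, 102, 93, 62, 49, 47, 53, 53, 50, 50, 51, 48, 51, 50, 51, 62, 82, 90, 97, 104, 109, 108, 110, 110, 110, 108, 110, 109, 110, 110, 109, 110, 109, 109, 109, 110, 111, 110, 109, 109, 111, 111, 109, 110, 109, 110, 111, 111]
```

Call:
{"method": "move_arm", "body": {"moves": "0 0.02 0 0 0 0 0; 0 0.04 0 0 0 0 0; 0 0.05 0 0 0 0 0; 0 0.06 0 0 0 0 0; 0 0.07 0 0 0 0 0; 0 0.08 0 0 0 0 0; 0 0.08 0 0 0 0 0; 0 0.08 0 0 0 0 0; 0 0.08 0 0 0 0 0"}}

```text
time: 12.6
position: [0.5218, -0.1699, 0.0582]
tool_rot: [0.749, 0.663, -0.0, -0.001]
ft_force: [-4.4, -0.4, -0.3]
grip_width: 0.0175
grip_force: 40.0
```

```bash
cat > chk.py <<'E'
from h import *
P=[]
for _ in range(8):
    c=robot.camera('wrist');o=robot.get_obs();P.append(np.r_[o['position'],o['tool_rot'],o['ft_force'],o['moment'],o['grip_width'],o['grip_force']])
P=np.array(P);np.set_printoptions(suppress=True);print(P.mean(0).round(4))
f=P[:,7:10].mean(0);print('push',-(f[0]*.9926-f[1]*.1217),o['time'])
pickle.dump(c,open('pics/w5.pkl','wb'))
g=c['image'].astype(int).sum(2)//3
for u in(280,320,345,360):print(u,g[105:118,u].tolist())
for v in(120,140):print(v,g[v,285:330].tolist())
E
python3 chk.py
```

```text
[ 0.522  -0.17    0.0582  0.7488  0.6628 -0.0002 -0.0006 -4.3878 -0.0432
 -0.2024 -0.0536  0.602  -0.0055  0.0178 39.9976]
push 4.3500807294514106 13.0
280 [156, 156, 156, 155, 156, 156, 151, 115, 88, 106, 116, 121, 126]
320 [110, 109, 110, 110, 111, 110, 108, 81, 90, 96, 103, 108, 113]
345 [116, 115, 115, 114, 115, 112, 111, 92, 91, 99, 103, 109, 113]
360 [116, 118, 118, 117, 118, 119, 114, 95, 91, 98, 103, 109, 113]
120 [126, 126, 126, 122, 121, 122, 122, 120, 121, 118, 117, 116, 113, 103, 96, 82, 61, 76, 87, 97, 104, 111, 113, 111, 112, 114, 114, 113, 114, 113, 114, 114, 112, 113, 112, 114, 113, 114, 115, 114, 114, 114, 114, 114, 115]
140 [124, 125, 124, 122, 122, 121, 120, 120, 117, 117, 116, 114, 108, 101, 93, 68, 60, 80, 89, 96, 103, 108, 110, 110, 110, 109, 111, 110, 109, 108, 110, 110, 109, 110, 110, 111, 110, 110, 110, 111, 110, 111, 110, 110, 110]
```

Contact on both panels, since the moment about vertical is close to zero. Push is 4.35 N, so I go on by about 3.8 mm.

Call:
{"method": "move_arm", "body": {"moves": "0 0.01 0 0 0 0 0; 0 0.02 0 0 0 0 0; 0 0.03 0 0 0 0 0; 0 0.038 0 0 0 0 0; 0 0.038 0 0 0 0 0; 0 0.038 0 0 0 0 0; 0 0.038 0 0 0 0 0; 0 0.038 0 0 0 0 0"}}

```text
time: 13.8
position: [0.5243, -0.1702, 0.0582]
tool_rot: [0.749, 0.663, -0.001, -0.002]
ft_force: [-8.3, 0.1, 1.7]
grip_width: 0.0177
grip_force: 40.0
```

```bash
python3 chk.py; python3 - <<'E'
from h import *
w=load('w5')['image'][:,:,::-1];s=snap('scene','s5')['image'][:,:,::-1]
cv2.imwrite('pics/c5.png',np.hstack([cv2.resize(w[80:200,230:400],(425,300),interpolation=cv2.INTER_CUBIC),cv2.resize(s[130:250,250:400],(375,300),interpolation=cv2.INTER_CUBIC)]))
E
```

```text
[ 0.5243 -0.1702  0.0582  0.7487  0.6629 -0.0011 -0.0018 -8.1213 -0.7664
  1.7746 -0.1886  1.1032 -0.0556  0.0178 40.0041]
push 7.96791225574474 14.2
280 [112, 113, 112, 116, 118, 118, 115, 96, 93, 108, 114, 120, 125]
320 [107, 108, 108, 108, 107, 108, 105, 84, 89, 97, 102, 108, 114]
345 [112, 111, 111, 111, 111, 112, 109, 89, 88, 95, 103, 110, 112]
360 [115, 116, 117, 117, 117, 117, 114, 91, 89, 98, 104, 109, 114]
120 [125, 124, 124, 124, 122, 120, 120, 118, 120, 118, 118, 116, 112, 106, 98, 86, 64, 76, 89, 98, 105, 111, 114, 112, 112, 113, 114, 114, 112, 113, 113, 113, 113, 113, 115, 113, 115, 113, 114, 115, 113, 114, 113, 114, 113]
140 [126, 124, 123, 122, 122, 121, 120, 118, 118, 117, 117, 116, 110, 101, 91, 59, 62, 82, 90, 96, 105, 108, 109, 110, 109, 110, 111, 108, 109, 110, 109, 110, 110, 109, 109, 109, 109, 110, 110, 110, 110, 109, 110, 110, 110]
```

View pics/c5.png

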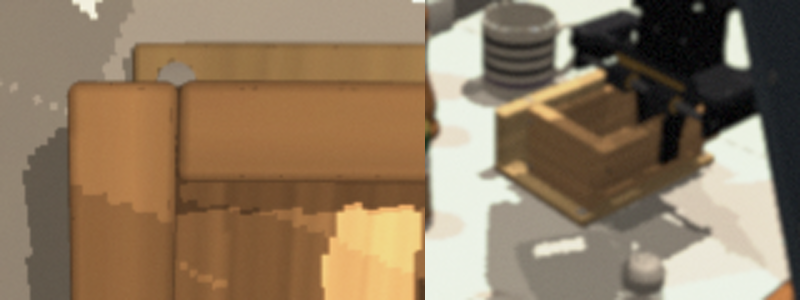

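The view shows the rail tight against the panel with its end flush (both outer edges at crop row ~82). Push is 8 N, so I add about 2 mm and hold.

Call:
{"method": "move_arm", "body": {"moves": "0 0.01 0 0 0 0 0; 0 0.021 0 0 0 0 0; 0 0.021 0 0 0 0 0; 0 0.021 0 0 0 0 0; 0 0.021 0 0 0 0 0; 0 0.021 0 0 0 0 0; 0 0.021 0 0 0 0 0; 0 0.021 0 0 0 0 0; 0 0.021 0 0 0 0 0; 0 0.021 0 0 0 0 0"}}

```text
time: 15.25
position: [0.5256, -0.1703, 0.0582]
tool_rot: [0.749, 0.663, -0.002, -0.003]
ft_force: [-10.2, -1.4, 3.0]
grip_width: 0.0176
grip_force: 40.0
```

```bash
python3 chk.py
```

```text
[ 0.5255 -0.1703  0.0582  0.7486  0.663  -0.0016 -0.0026 -9.9605 -1.2502
  3.5423 -0.2959  1.3464 -0.0894  0.0178 40.0101]
push 9.734695942185356 15.65
280 [108, 108, 109, 108, 108, 108, 106, 90, 92, 108, 115, 120, 126]
320 [108, 107, 107, 108, 108, 107, 106, 84, 87, 95, 100, 108, 111]
345 [111, 111, 111, 110, 109, 111, 108, 89, 88, 96, 102, 107, 114]
360 [116, 117, 116, 117, 117, 116, 114, 99, 90, 97, 102, 108, 113]
120 [126, 124, 124, 123, 122, 122, 120, 121, 119, 119, 117, 116, 114, 105, 99, 86, 61, 75, 88, 96, 105, 111, 112, 113, 112, 112, 112, 112, 113, 115, 113, 113, 113, 113, 113, 113, 113, 113, 114, 112, 113, 113, 113, 114, 115]
140 [126, 125, 124, 121, 121, 121, 119, 119, 119, 118, 116, 116, 111, 104, 95, 76, 66, 80, 88, 96, 105, 108, 109, 111, 109, 109, 108, 109, 109, 110, 109, 108, 109, 109, 109, 110, 111, 111, 112, 110, 109, 110, 109, 111, 108]
```

Call:
{"method": "move_arm", "body": {"moves": "0 0 0 0 0 0 0; 0 0 0 0 0 0 0; 0 0 0 0 0 0 0; 0 0 0 0 0 0 0; 0 0 0 0 0 0 0; 0 0 0 0 0 0 0; 0 0 0 0 0 0 0; 0 0 0 0 0 0 0; 0 0 0 0 0 0 0; 0 0 0 0 0 0 0; 0 0 0 0 0 0 0; 0 0 0 0 0 0 0"}}

```text
time: 16.85
position: [0.5255, -0.1703, 0.0582]
tool_rot: [0.749, 0.663, -0.002, -0.003]
ft_force: [-10.1, -1.0, 2.7]
grip_width: 0.0177
grip_force: 40.0
```

Call:
{"method": "move_arm", "body": {"moves": "0 0 0 0 0 0 0; 0 0 0 0 0 0 0; 0 0 0 0 0 0 0; 0 0 0 0 0 0 0; 0 0 0 0 0 0 0; 0 0 0 0 0 0 0; 0 0 0 0 0 0 0; 0 0 0 0 0 0 0; 0 0 0 0 0 0 0; 0 0 0 0 0 0 0; 0 0 0 0 0 0 0; 0 0 0 0 0 0 0"}}

```text
time: 18.05
position: [0.5256, -0.1703, 0.0582]
tool_rot: [0.749, 0.663, -0.002, -0.003]
ft_force: [-9.3, -0.3, 3.2]
grip_width: 0.0177
grip_force: 40.0
```

```bash
python3 chk.py | sed -n 1,3p; python3 -c "
from rig import robot;print(robot.hand_in())"
```

```text
[ 0.5255 -0.1703  0.0582  0.7487  0.663  -0.0016 -0.0026 -9.7871 -0.7688
  3.2427 -0.2797  1.353  -0.1074  0.0177 40.01  ]
push 9.621114591236722 18.45
the job is handed in; nothing more can be done
None
```

The job is handed in at about 18.5 s with the front rail still gripped and pressed across the rack at about 9.7 N, held over 2 s: the left end is flush on camera, the tops level by measured height, the right end inferred from the matching 165 mm widths and a near-zero twisting moment, and the slat and jars were not touched.

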